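# Turn the recipe leaf

### The arm

A 6-joint arm with a two-finger parallel gripper is mounted at the origin on the work surface. World frame = base frame: x ahead of the robot, y to its left, z up, the work surface at z = 0. Lengths are in m, angles in rad, forces in N, time in s.
With the tool pointing down it reaches from about 0.425 to 0.95 m from the base axis. Payload 3.5 kg.
Tool frame: the origin (TCP) lies midway between the tips of the shut fingers; the grasp point (between the pads) lies tcp_to_grasp behind it (tcp_to_grasp is the distance from the TCP to the grasp point, in m); z points along the fingers, y is the direction in which the jaws open and shut (so a half turn about z gives the same grasp; the last joint's range is limited). The gripper opens to 85 mm and grips with 20 to 120 N. Pads are 22 mm wide; open, the fingers measure 114 mm over their backs; the gripper's body (76 mm by 85 mm) begins 54 mm behind the grasp point. The pads swing forward as they close: fully open they stand 13 mm farther back than shut.
Start: joints at [-1.266, 0.286, 1.577, -0, 1.279, -0.15], TCP at [0.297, -0.606, 0.231] pointing down, gripper open.
Joint ranges: [-2.77, 2.77], [-0.9, 2.22], [0.21, 2.48], [-1.53, 4.67], [0.24, 2.81], [-2.84, 2.84]. Speed limits (rad/s): [2.79, 2.79, 3.14, 3.14, 3.14, 3.14].

### API

Orientations are given as a unit quaternion [x, y, z, w].
In Python, from workcell import * gives the robot as it stands.
- The arm moves only by the tool send_rows, never from a script. Its argument "increments" is a list of rows, each a list of 7 numbers: the shift along the world's x, y, z in mm, then the turn, a rotation vector about the world's x, y, z in degrees, then the finger opening in mm, from 0 to 85.4. A call has 1 to 20 rows; each row is the pose to reach, as a shift and turn from the pose commanded when the call began; what a row does not reach only later rows make up. A row lasts 1/8 s, in which the tool goes at most 62.5 mm and 10.7 degrees, less where a joint would pass 70% of its speed; a pose out of reach is approached as far as the arm can. A call with a gripper value outside its range is refused whole. The fingers move at their own pace and stop on an object; the grip force is fixed at half the most. Time passes only in rows, so rows that repeat a pose let the fingers close. It gives the time, the measured TCP pose, the force and the opening at its end, in the units of the state.
- get_state(): the state, without advancing time (a new reading comes with each control period).
- get_image(name): name is "scene" or "top" or "wrist"; returns a dict with "frame" (420x560x3 uint8, blue, green, red), "vfov" (degrees; the focal length in pixels is half the picture's height over the tangent of half this angle, whatever the lens; pixels are square), "cx", "cy" (the principal point, pixels), "position" and "attitude" of the camera in the world. Camera axes: x right, y down, z forward; pixel columns grow to the right and rows downward; lengths in m; the calibration is good to about 2 mm. A picture is of the moment at which its call begins. There is no depth.
- close_job(): hands the job in, once; it reports no verdict.
The state is a dict: "t": time; "joint_pos": joint angles; "joint_vel": joint speeds; "tau": joint torques, N m; "position": TCP position; "eef_rot": TCP orientation; "force": force on the tool from outside, world axes, zero at the start; "torque": the same for the moment, N m; "grip_width": opening from 0.0 (shut) to 1.0 (fully open).
Only numpy, scipy, OpenCV 4.12 (cv2) and the standard library are available. Lean on these libraries where they do the work, as an engineer would, in place of code of your own. Each camera call takes 0.05 s, during which the arm holds its last target. There are 200 camera calls.

### The job

In the recipe book on the counter, turn the top leaf (yellow tab, standing a little open on the right, as seen from the robot) over the spine so that it lies flat on the left-hand pages, then take the hand away. Push it from beneath with the fingertips and press it down flat without slamming it: do not pinch it. The green-tabbed leaf under it stays on the right, and everything else on the counter stays where it is.

Things in the scene. Friction and masses are not known exactly. Their poses are not given: they have to be found in the camera images.
- book: Recipe book on a fixed wooden stand, 200 mm along the spine by 300 mm across, 30 mm high, with stiff white pages on each half: left pages end 43 mm above the counter, right pages 37 mm. Origin: centre of its underside, below the spine. x runs along the spine (away from the robot at yaw 0), y points to the left-hand pages, z up.
- spine (a point): Middle of the top leaf's hinge axis, 46 mm above the counter, between the two halves; axes as the book's.
- leaf (a joint): Angle of the top leaf about the spine (rad): 0 flat on the right (book -y), 1.57 upright, 3.14 flat on the left (book +y), its end stop. Friction hinge: it stays at any angle it is left at; under 2 N at the free edge moves it. Starts 0.2 to 0.6 open. Rigid white board, 190 mm along the spine, out to 140 mm from the axis, 4 mm thick, 0.09 kg.
- tab_edge (a point): Middle of the outer edge of the yellow tab, at mid thickness, 158 mm from the hinge axis. The tab is 70 mm long, 18 mm deep, at the middle of the leaf's free edge. Moves with the leaf: x runs along the spine, y lies in the leaf and points to the hinge axis, z is the leaf's normal (up when the leaf is at 0).
- green_leaf (a joint): Angle of the second leaf (white, green picture and green tab), same meaning as the top leaf's angle; it lies flat at 0 under the top leaf, its hinge axis 40 mm above the counter. It is free to turn and must stay down.
- green_tab (a point): Middle of the outer edge of the green tab, 30 mm long, 70 mm off the middle of the book along its x, 148 mm from the spine, 40 mm above the counter.
- spoon: Steel serving spoon 240 mm long lying on the wooden cutting board (board top 22 mm above the counter). To the right of the book. Origin: near its middle. Leave alone.
- salt: White and blue salt can, 76 mm across, 170 mm tall. Origin: centre of the underside. Leave alone.
- jar: Amber glass jar, 80 mm across, 120 mm tall. Origin: centre of the underside. Leave alone.
- mill: Dark wooden pepper mill, 54 mm across, 165 mm tall. Origin: centre of the underside. Leave alone.
- timer: Red kitchen timer, 64 mm across, 48 mm tall, just beyond the far end of the book. Origin: centre of the underside. Leave alone.
- mug: Blue mug, 80 mm across, 90 mm tall, left of the book. Origin: centre of the underside. Leave alone.
- scraper: Steel dough scraper with wooden grip, 120 x 120 mm, 18 mm high, lying to the right, near the robot. Origin: centre of the underside. Leave alone.

How it is judged:
On the way:
1. the top leaf is pushed up past upright (value of joint leaf above 1.6 rad).
At the end, for the whole second after the job is handed in: The top leaf lies flat on the left-hand pages (within 0.1 rad of its end stop, about 15 mm at the tab) and at rest; the green-tabbed leaf lies on the right (below 0.1 rad) (value of joint leaf above 3.04 rad and velocity of joint leaf between -0.05 and 0.05 rad/s and value of joint green_leaf below 0.1 rad); the robot touches nothing.
It fails at once if something else on the counter is moved over 20 mm, lifted or tipped (distance of any of spoon, salt, jar, mill, timer, mug, scraper from where it was at the start of the episode above 0.02 m or angle between any of salt, jar, mill, timer, mug, scraper's own z axis and vertical above 0.3 rad).
It fails at once if the green-tabbed leaf is turned along (value of joint green_leaf above 0.25 rad).
It fails at once if the leaf is slammed (velocity of joint leaf above 6 rad/s).
It fails at once if the leaf is pinched between the fingers (z of the grasp point in the frame of tab_edge between -0.006 and 0.006 m and y of the grasp point in the frame of tab_edge between -0.004 and 0.15 m and x of the grasp point in the frame of tab_edge between -0.1 and 0.1 m and contact force between the fingers and leaf above 12 N).
It also fails if it takes over 43 s, if anything falls off the work surface, if the arm or the gripper's body presses on something with over 40 N, if the wrist force passes 120 N, or if a joint passes its speed limit or range.

## Working session

There is one attempt and no reset: what is moved stays moved. The work goes in short steps, Python scripts to look and compute and a tool call to move; the robot and the scene stay as the last step left them, time stands still between calls to the robot, and variables do not carry over. Pictures are saved under pics/ and viewed, about 8 in all and at most 12, crops included, and the job is handed in when it is done.

Besides the shell and the picture viewer there is one more tool, called after ">>>" as name(argument=value, ...) on one line, values as JSON. send_rows: Moves the arm, as the interface text tells. Its arguments: {"type":"object","properties":{"increments":{"type":"array"}},"required":["increments"]}

```bash
mkdir -p pics; cat > h.py <<'E'
from workcell import *
import numpy as np, cv2
from scipy.spatial.transform import Rotation as R
def cam(n):
    d=get_image(n); d['f']=d['frame'].shape[0]/2/np.tan(np.radians(d['vfov'])/2); return d
def ray(d,u,v):
    return np.array(d['position']),R.from_quat(d['attitude']).apply([(u-d['cx'])/d['f'],(v-d['cy'])/d['f'],1])
def onz(d,u,v,z):
    p,r=ray(d,u,v); return p+r*(z-p[2])/r[2]
def proj(d,P):
    q=R.from_quat(d['attitude']).inv().apply(np.array(P)-d['position']); return d['cx']+d['f']*q[...,0]/q[...,2],d['cy']+d['f']*q[...,1]/q[...,2]
E
python3 - <<'E'
from h import *
for n in('scene','top'):
    d=cam(n); cv2.imwrite(f'pics/{n}0.png',d['frame']); print(n,d['position'],d['attitude'],d['vfov'])
print(get_state())
try: print(tcp_to_grasp)
except Exception as e: print(e)
E
```

```text
scene [1.29893213 0.39350566 0.91263054] [ 0.46168605  0.79612842 -0.33259667 -0.20592472] 57.002223078614335
top [ 0.34127228 -0.01016971  1.46064661] [ 0.70737911 -0.70328882  0.04999071 -0.05000559] 49.89544689948529
{'t': 0.1, 'joint_pos': array([-1.26599706e+00,  2.87144809e-01,  1.57805735e+00, -1.69111941e-06,
        1.27859794e+00, -1.49993231e-01]), 'joint_vel': array([-0.00050972, -0.00189974, -0.00345022,  0.0001811 ,  0.00134639,
        0.00277223]), 'tau': array([ 5.95835827e-04, -4.07298124e+01, -2.93699670e+01, -1.47085061e-04,
        3.42388979e-03, -2.91334956e-06]), 'position': array([ 0.29635801, -0.60578945,  0.23002586]), 'eef_rot': array([ 9.74256042e-01,  2.25441670e-01, -8.61531233e-05, -1.10035427e-03]), 'force': array([ 0.14842881, -0.2607383 , -0.03266463]), 'torque': array([0.02834303, 0.05801583, 0.05272694]), 'grip_width': 0.9994771610619608}
0.0187
```

View pics/scene0.png

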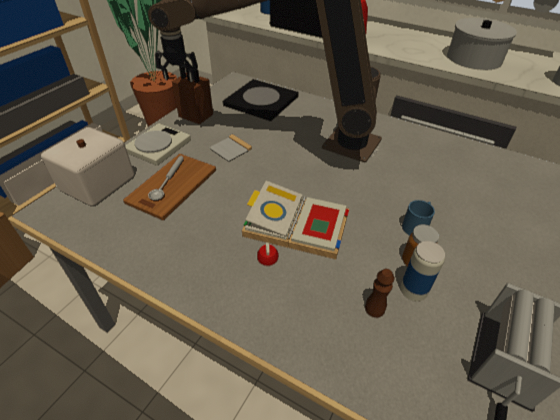

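View pics/top0.png

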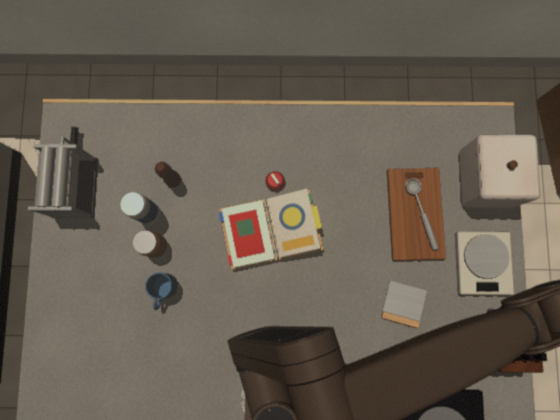

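The scene picture shows the book at about (297,217), with the yellow tab at (253,198) on its left. The top picture shows the book at about (270,230), yellow tab at (317,218), green tab at (312,197), timer at (275,181), board at (417,213). Next I measure the tab and the left page.

```bash
python3 - <<'E'
from h import *
D={}
for n,roi in(('scene',(235,175,360,265)),('top',(205,180,335,280))):
    d=cam(n);D[n]=d
    x0,y0,x1,y1=roi; c=d['frame'][y0:y1,x0:x1]; h=cv2.cvtColor(c,cv2.COLOR_BGR2HSV)
    for nm,lo,hi in(('yel',(22,120,110),(34,255,255)),('green',(40,80,40),(85,255,255)),('white',(10,0,120),(40,70,255)),('red',(0,150,80),(8,255,255)),('blue',(95,120,40),(125,255,255))):
        m=cv2.inRange(h,lo,hi); k,l,s,ce=cv2.connectedComponentsWithStats(m)
        for i in range(1,k):
            if s[i,4]>12:
                p=np.argwhere(l==i)[:,::-1].astype(np.float32); b=cv2.boxPoints(cv2.minAreaRect(p))+[x0,y0]
                print(n,nm,s[i,4],(ce[i]+[x0,y0]).round(1),b.round(1).tolist())
    cv2.imwrite(f'pics/{n}1.png',cv2.resize(c,None,fx=6,fy=6,interpolation=cv2.INTER_CUBIC))
E
```

```text
scene yel 151 [281.3 192.8] [[266.7, 189.9], [268.7, 184.9], [295.6, 195.6], [293.6, 200.6]]
scene yel 95 [253.2 197.6] [[246.8, 203.4], [254.3, 189.5], [259.5, 192.3], [252.1, 206.2]]
scene yel 206 [273.  210.1] [[262.0, 209.0], [272.0, 199.0], [284.0, 211.0], [274.0, 221.0]]
scene green 167 [319.5 225.5] [[310.6, 228.9], [313.0, 218.5], [328.2, 222.0], [325.8, 232.4]]
scene green 18 [246.6 222.8] [[244.0, 221.0], [250.0, 221.0], [250.0, 224.0], [244.0, 224.0]]
scene white 5305 [290.3 206.9] [[235.0, 175.0], [359.0, 175.0], [359.0, 264.0], [235.0, 264.0]]
scene white 1520 [328.9 249.2] [[275.0, 211.0], [359.0, 211.0], [359.0, 264.0], [275.0, 264.0]]
scene white 27 [267.1 246.9] [[265.0, 243.0], [268.0, 243.0], [268.0, 252.0], [265.0, 252.0]]
scene red 695 [321.2 220.9] [[302.0, 233.1], [310.9, 201.8], [338.9, 209.8], [330.0, 241.1]]
scene red 21 [346.3 212.1] [[345.0, 209.0], [348.0, 209.0], [348.0, 215.0], [345.0, 215.0]]
scene red 310 [267.3 255.2] [[257.0, 245.0], [277.0, 245.0], [277.0, 264.0], [257.0, 264.0]]
scene blue 26 [337.9 243.8] [[335.5, 246.9], [337.3, 239.8], [340.4, 
[... 331 characters left out ...]
5.0, 180.0], [334.0, 180.0], [334.0, 274.0], [205.0, 274.0]]
top white 15 [330.9 245.1] [[329.0, 243.0], [333.0, 243.0], [333.0, 248.0], [329.0, 248.0]]
top white 957 [284.1 270.1] [[229.8, 273.3], [332.8, 250.7], [338.4, 276.1], [235.3, 298.7]]
top white 20 [329.6 275.2] [[325.7, 276.8], [330.0, 271.0], [334.2, 274.1], [329.8, 279.9]]
top white 21 [210.1 275.7] [[205.0, 276.0], [212.8, 270.8], [215.2, 274.2], [207.3, 279.5]]
top red 72 [273.3 183.1] [[267.0, 180.0], [282.0, 180.0], [282.0, 187.0], [267.0, 187.0]]
top red 866 [246.7 235.5] [[228.7, 215.7], [255.0, 210.2], [263.7, 251.3], [237.3, 256.9]]
top red 19 [229.3 259.8] [[227.6, 256.1], [229.5, 255.7], [231.2, 263.8], [229.2, 264.2]]
```

View pics/top1.png

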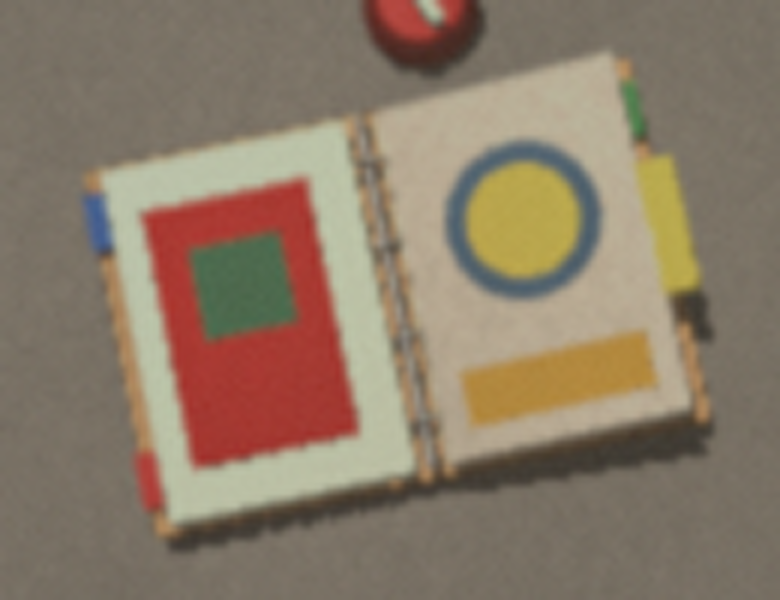

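View pics/scene1.png

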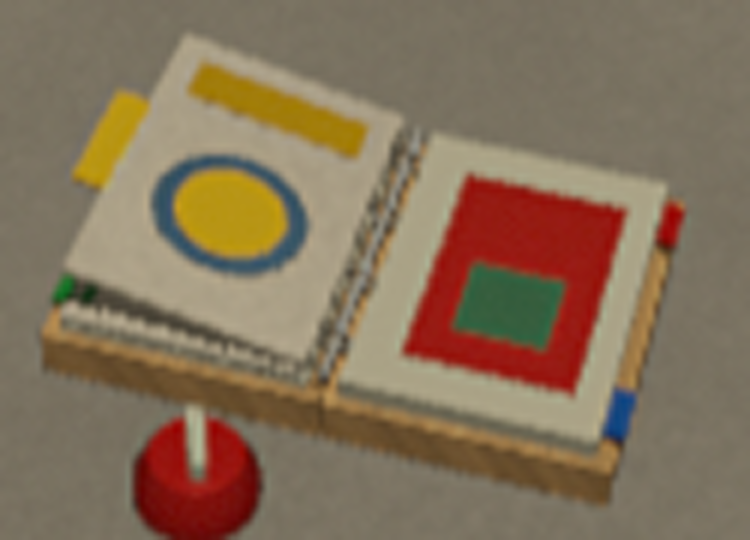

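Top crop: the spine runs from (265,199) to (277,259) in full-image pixels, and the tab's outer edge middle is at (319.5,217). In the scene crop that edge middle is at (251.2,197.5), with the leaf open slightly.

```bash
python3 - <<'E'
from h import *
T=cam('top');S=cam('scene')
a=onz(T,265,199.2,.044);b=onz(T,277,259.2,.044);print('spine',a,b,(a+b)/2,np.linalg.norm(a-b))
e=(a-b)[:2];yaw=np.arctan2(e[1],e[0]);print('yaw',np.degrees(yaw))
# scene check: spine ends crop (415,132),(318,385)
print('scene spine',onz(S,235+415/6,175+132/6,.044),onz(S,235+318/6,175+385/6,.044))
def tri(u,v):
    p,r=ray(T,*u);q,s=ray(S,*v);k=np.linalg.lstsq(np.c_[r,-s],q-p,rcond=None)[0];A=p+k[0]*r;B=q+k[1]*s;return (A+B)/2,np.linalg.norm(A-B)
ex=np.array([np.cos(yaw),np.sin(yaw)]);ey=np.array([-ex[1],ex[0]]);c=((a+b)/2)[:2]
for nm,u,v in(('tab',(319.5,217),(251.2,197.5)),('far corner',(205+612/6,180+52/6),(235+65/6,175+265/6)),('near corner',(205+693/6,180+410/6),(235+187/6,175+35/6))):
    P,g=tri(u,v);print(nm,P,g,'book xy',(P[:2]-c)@ex,(P[:2]-c)@ey,'ang',np.arctan2(P[2]-.046,-(P[:2]-c)@ey))
for nm,u,z in(('timer',(275,181),.04),('mug',(160,287),.09)):print(nm,onz(T,*u,z))
print(get_state()['t'])
E
```

```text
spine [0.61530488 0.04052477 0.044     ] [0.42431211 0.00089954 0.044     ] [0.5198085  0.02071216 0.044     ] 0.19505997823924742
yaw 11.720860232383156
scene spine [0.43482768 0.00064165 0.044     ] [0.62407056 0.04417087 0.044     ]
tab [ 0.55390349 -0.13011088  0.07506355] 0.0006607599749231142 book xy 0.002745309923670369 -0.1546043986891425 ang 0.18581793815110428
far corner [ 0.64329476 -0.09141708  0.07572458] 0.0008118134309271522 book xy 0.09813308055943216 -0.13487668764119817 ang 0.21691597159496132
near corner [ 0.45684166 -0.13310108  0.07247706] 3.413958266949033e-05 book xy -0.09290011665566887 -0.13781474253963183 ang 0.1898079020890968
timer [0.67588606 0.00910117 0.04      ]
mug [0.33619437 0.35150778 0.09      ]
0.3
```

>>> send_rows(increments=[[35,50,0,0,0,9.5,0],[70,100,0,0,0,19,0],[104,150,0,0,0,28.5,0],[138,197,0,0,0,38,0],[172,246,0,0,0,47.5,0],[206,295,0,0,0,57,0],[240,345,0,0,0,66.5,0],[276,393,0,0,0,76,0],[276,393,0,0,0,76,0],[276,393,0,0,0,76,0]])

```text
t: 1.55
position: [0.5724, -0.2134, 0.2312]
eef_rot: [0.629, 0.777, -0.0, -0.0]
force: [-0.9, -0.6, 0.3]
grip_width: 0.001
```

>>> send_rows(increments=[[0,0,0,8.8,1.9,0,0],[0,0,0,17.6,3.7,0,0],[0,0,0,26.4,5.6,0,0],[0,0,0,35.2,7.5,0,0],[0,0,0,44,9.4,0,0],[0,0,0,53.8,11.4,0,0],[0,0,0,53.8,11.4,0,0],[0,0,0,53.8,11.4,0,0]])

```text
t: 2.55
position: [0.5723, -0.2142, 0.2317]
eef_rot: [0.559, 0.69, 0.291, -0.357]
force: [0.8, 1.2, -0.2]
grip_width: -0.0
```

```bash
python3 - <<'E'
from h import *
s=get_state();print(s['t'],s['joint_pos'],s['position'],s['grip_width'],s['force']);print(R.from_quat(s['eef_rot']).as_matrix().round(3))
S=cam('scene');cv2.imwrite('pics/s2.png',cv2.resize(S['frame'][60:280,100:380],None,fx=2.8,fy=2.7))
E
```

```text
2.55 [-0.72941046  0.51550724  1.4718109   0.54839406  1.94910268 -0.95014217] [ 0.5722677  -0.21420146  0.23172265] -7.834742738702253e-05 [ 0.81694909  1.20507057 -0.15730485]
[[-0.12   0.978 -0.168]
 [ 0.563  0.207  0.8  ]
 [ 0.818  0.002 -0.576]]
```

View pics/s2.png

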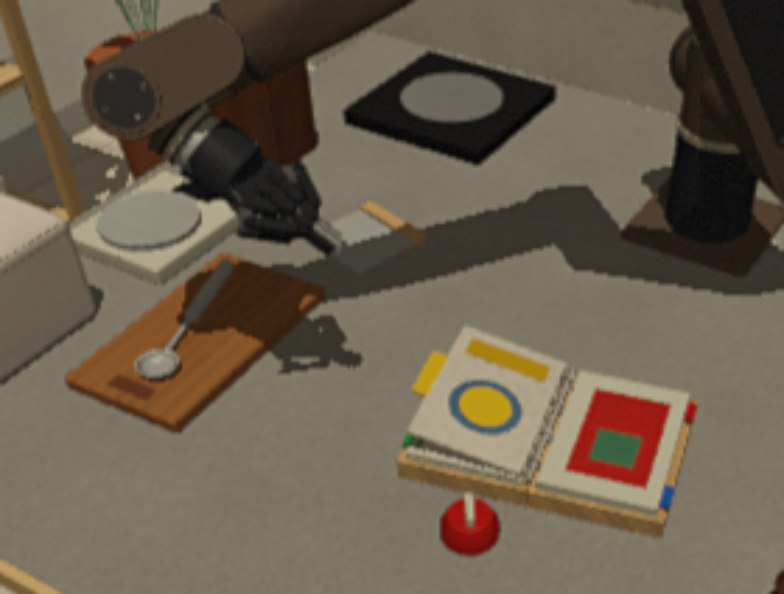

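The scene picture shows the tilted, closed fingers at about (335,240) in the crop, clear of everything and aimed at the yellow tab. Next I descend and slide in under the tab.

>>> send_rows(increments=[[0,0,-50,0,0,0,0],[0,0,-100,0,0,0,0],[0,0,-140,0,0,0,0],[0,0,-165,0,0,0,0],[0,0,-175,0,0,0,0],[0,0,-175,0,0,0,0],[-4,20,-175,0,0,0,0],[-8,40,-175,0,0,0,0],[-12,55,-175,0,0,0,0],[-15,70,-175,0,0,0,0],[-17,80,-175,0,0,0,0],[-19,90,-175,0,0,0,0],[-19,90,-175,0,0,0,0]])

```text
t: 4.22
position: [0.5533, -0.1227, 0.0563]
eef_rot: [0.558, 0.69, 0.291, -0.359]
force: [0.2, -0.6, 0.5]
grip_width: -0.001
```

```bash
python3 - <<'E'
from h import *
s=get_state();p=s['position'];print(s['t'],p,s['force'])
S=cam('scene');cv2.imwrite('pics/s3.png',cv2.resize(S['frame'][150:270,210:370],None,fx=5,fy=5))
c=np.array([.523,.022]);a=np.radians(12);ex=np.array([np.cos(a),np.sin(a)]);ey=np.array([-ex[1],ex[0]])
yb=(p[:2]-c)@ey;zb=p[2]-.046;print('book',yb,zb)
E=np.r_[ex,0]
def tgt(th):  # th in deg, mid-leaf angle
    t=np.radians(th);o=np.array([-np.cos(t),np.sin(t)]);n=np.array([-np.sin(t),-np.cos(t)])
    ph=max(0,55*(90-th)/78.5)
    r=.146-.026*np.clip((th-60)/40,0,1)-.01*np.clip((th-100)/80,0,1)
    f=np.radians(ph);nf=np.array([np.cos(f),np.sin(f)])  # finger side normal facing leaf
    return r*o+.002*n-.011*nf,ph
for th in list(range(12,181,6)):
    q,ph=tgt(th);d=q-[yb,zb];w=ey*d[0];rv=E*(ph-55);print(th,(np.r_[w,d[1]]*1000).round().tolist(),rv.round(1).tolist(),q.round(3))
E
```

```text
4.225 [ 0.55329927 -0.12270352  0.05625476] [ 0.21715025 -0.59766182  0.51508077]
book -0.14784097328623122 0.010254758959506637
12 [0.0, -2.0, 9.0] [-0.3, -0.1, -0.0] [-0.15   0.019]
18 [-0.0, 1.0, 24.0] [-4.5, -0.9, -0.0] [-0.146  0.035]
24 [-1.0, 6.0, 39.0] [-8.6, -1.8, -0.0] [-0.142  0.05 ]
30 [-3.0, 12.0, 54.0] [-12.7, -2.7, -0.0] [-0.136  0.064]
36 [-4.0, 19.0, 67.0] [-16.8, -3.6, -0.0] [-0.128  0.077]
42 [-6.0, 28.0, 80.0] [-20.9, -4.4, -0.0] [-0.119  0.09 ]
48 [-8.0, 38.0, 92.0] [-25.0, -5.3, -0.0] [-0.109  0.102]
54 [-10.0, 49.0, 102.0] [-29.1, -6.2, -0.0] [-0.097  0.112]
60 [-13.0, 61.0, 111.0] [-33.2, -7.1, -0.0] [-0.085  0.121]
66 [-16.0, 76.0, 116.0] [-37.4, -7.9, -0.0] [-0.07   0.126]
72 [-19.0, 90.0, 118.0] [-41.5, -8.8, -0.0] [-0.055  0.128]
78 [-22.0, 105.0, 119.0] [-45.6, -9.7, -0.0] [-0.041  0.129]
84 [-25.0, 119.0, 118.0] [-49.7, -10.6, -0.0] [-0.027  0.129]
90 [-28.0, 132.0, 116.0] [-53.8, -11.4, -0.0] [-0.013  0.126]
96 [-31.0, 144.0, 112.0] [-53.8, -11.4, -0.0] [-0.     0.122]
102 [-33.0, 156.0, 107.0] [-53.8, -11.4, -0.0] [0.012 0.118]
108 [-36.0, 168.0, 104.0] [-53.8, -11.4, -0.0] [0.024 0.114]
114 [-38.0, 179.0, 99.0] [-53.8, -11.4, -0.0] [0.035 0.109]
120 [-40.0, 190.0, 93.0] [-53.8, -11.4, -0.0] [0.046 0.103]
126 [-42.0, 199.0, 85.0] [-53.8, -11.4, -0.0] [0.056 0.096]
132 [-44.0, 208.0, 77.0] [-53.8, -11.4, -0.0] [0.065 0.088]
138 [-46.0, 216.0, 68.0] [-53.8, -11.4, -0.0] [0.073 0.079]
144 [-47.0, 223.0, 59.0] [-53.8, -11.4, -0.0] [0.08  0.069]
150 [-49.0, 229.0, 48.0] [-53.8, -11.4, -0.0] [0.087 0.059]
156 [-50.0, 234.0, 38.0] [-53.8, -11.4, -0.0] [0.091 0.048]
162 [-51.0, 238.0, 26.0] [-53.8, -11.4, -0.0] [0.095 0.037]
168 [-51.0, 240.0, 15.0] [-53.8, -11.4, -0.0] [0.098 0.025]
174 [-51.0, 241.0, 3.0] [-53.8, -11.4, -0.0] [0.099 0.014]
180 [-51.0, 241.0, -8.0] [-53.8, -11.4, -0.0] [0.099 0.002]
```

View pics/s3.png

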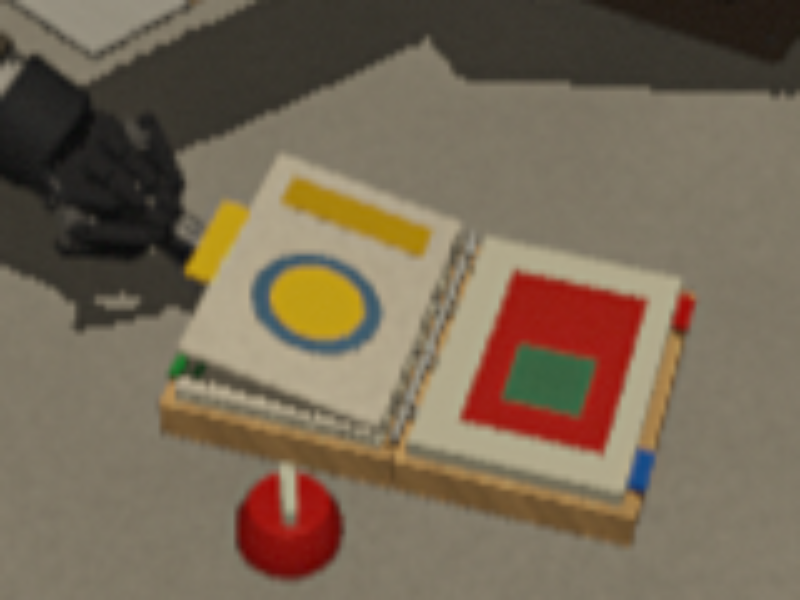

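The fingertips are now below the yellow tab, at about (200,240) in the crop, and the leaf hasn't moved. I lift along the arc.

>>> send_rows(increments=[[0,0,10,0,0,0,0],[0,1,24,-4.5,-0.9,0,0],[-1,6,39,-8.6,-1.8,0,0],[-3,12,54,-12.7,-2.7,0,0],[-4,19,67,-16.8,-3.6,0,0],[-6,28,80,-20.9,-4.4,0,0],[-8,38,92,-25,-5.3,0,0],[-10,49,102,-29.1,-6.2,0,0],[-13,61,111,-33.2,-7.1,0,0],[-16,76,116,-37.4,-7.9,0,0],[-16,76,116,-37.4,-7.9,0,0]])

```text
t: 5.65
position: [0.5379, -0.0465, 0.1742]
eef_rot: [0.621, 0.77, 0.092, -0.112]
force: [-0.2, -1.2, -0.0]
grip_width: 0.004
```

```bash
python3 - <<'E'
from h import *
s=get_state();print(s['t'],s['position'],s['force'])
S=cam('scene');cv2.imwrite('pics/s4.png',cv2.resize(S['frame'][130:270,190:370],None,fx=4.4,fy=4.2))
E
```

```text
5.65 [ 0.53789227 -0.04650932  0.17417097] [-0.20962938 -1.16563595 -0.01241641]
```

View pics/s4.png

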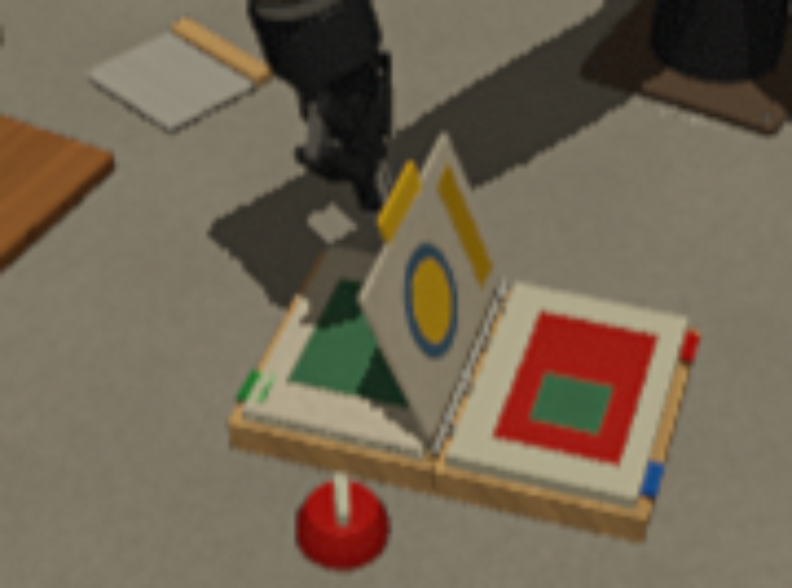

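The leaf stands at roughly 65–70° with the fingers behind the tab, and the green leaf is flat. I continue over the top.

>>> send_rows(increments=[[-3,14,2,-4.1,-0.9,0,0],[-6,29,3,-8.2,-1.8,0,0],[-9,43,2,-12.3,-2.7,0,0],[-12,56,0,-16.4,-3.5,0,0],[-15,68,-4,-16.4,-3.5,0,0],[-17,80,-9,-16.4,-3.5,0,0],[-20,92,-12,-16.4,-3.5,0,0],[-22,103,-17,-16.4,-3.5,0,0],[-24,114,-23,-16.4,-3.5,0,0],[-26,123,-31,-16.4,-3.5,0,0],[-28,132,-39,-16.4,-3.5,0,0],[-30,140,-48,-16.4,-3.5,0,0],[-31,147,-57,-16.4,-3.5,0,0],[-33,153,-68,-16.4,-3.5,0,0],[-33,153,-68,-16.4,-3.5,0,0]])

```text
t: 7.58
position: [0.5034, 0.106, 0.1028]
eef_rot: [0.629, 0.778, -0.001, -0.001]
force: [0.5, 0.0, -0.6]
grip_width: -0.0
```

```bash
python3 - <<'E'
from h import *
s=get_state();print(s['t'],s['position'],s['force'])
S=cam('scene');cv2.imwrite('pics/s5.png',cv2.resize(S['frame'][130:270,190:370],None,fx=4.4,fy=4.2))
E
```

```text
7.575 [0.50336891 0.10600403 0.10277078] [ 0.54032958  0.0246971  -0.55129913]
```

View pics/s5.png

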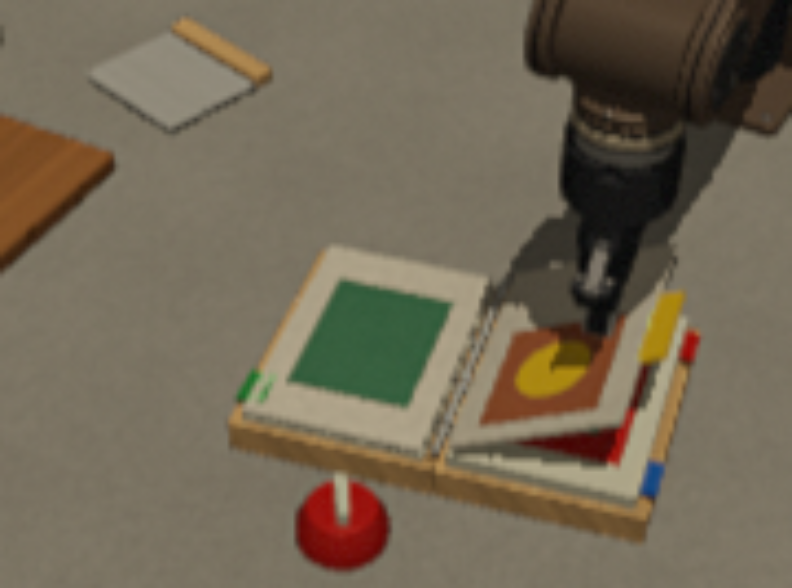

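The leaf is over on the left at about 150°, with the fingertips on it. I press it down gently.

>>> send_rows(increments=[[-1,5,-11,0,0,0,0],[-2,8,-22,0,0,0,0],[-2,10,-33,0,0,0,0],[-2,10,-42,0,0,0,0],[-2,10,-49,0,0,0,0],[-2,10,-53,0,0,0,0],[-2,10,-55,0,0,0,0],[-2,10,-56,0,0,0,0],[-2,10,-56,0,0,0,0]])

```text
t: 8.75
position: [0.5027, 0.1156, 0.0485]
eef_rot: [0.629, 0.777, 0.0, 0.0]
force: [-0.4, 0.6, -0.3]
grip_width: 0.002
```

>>> send_rows(increments=[[0,0,-1,0,0,0,0],[0,0,-2,0,0,0,0],[0,0,-2,0,0,0,0],[0,0,-2,0,0,0,0]])

```text
t: 9.25
position: [0.5029, 0.1156, 0.0479]
eef_rot: [0.629, 0.778, -0.0, 0.0]
force: [-4.2, -0.6, 9.1]
grip_width: 0.0
```

A 9 N reaction at z = 0.048 means the leaf is against its stop. I withdraw upwards.

>>> send_rows(increments=[[0,0,10,0,0,0,0],[0,0,40,0,0,0,0],[0,-10,90,0,0,0,0],[0,-40,140,0,0,0,0],[0,-90,170,0,0,0,0],[0,-150,180,0,0,0,0],[0,-210,180,0,0,0,0],[0,-270,180,0,0,0,0],[0,-270,180,0,0,0,0],[0,-270,180,0,0,0,0]])

```text
t: 10.5
position: [0.5024, -0.1542, 0.2262]
eef_rot: [0.629, 0.777, 0.0, -0.0]
force: [0.5, 0.2, -0.7]
grip_width: -0.004
```

```bash
python3 - <<'E'
from h import *
s=get_state();print(s['t'],s['position'],s['force'])
S=cam('scene');T=cam('top');cv2.imwrite('pics/s6.png',cv2.resize(S['frame'][150:330,190:450],None,fx=3,fy=3))
def tri(u,v):
    p,r=ray(T,*u);q,w=ray(S,*v);k=np.linalg.lstsq(np.c_[r,-w],q-p,rcond=None)[0];return (p+k[0]*r+q+k[1]*w)/2
P=[]
for d,(x0,y0,x1,y1) in((T,(205,205,232,270)),(S,(335,195,365,250))):
    h=cv2.cvtColor(d['frame'][y0:y1,x0:x1],cv2.COLOR_BGR2HSV);k,l,st,ce=cv2.connectedComponentsWithStats(cv2.inRange(h,(22,120,60),(34,255,255)))
    i=1+st[1:,4].argmax();P.append(ce[i]+[x0,y0]);print(st[i,4],P[-1])
print('tab centre',tri(*P))
E
```

```text
10.5 [ 0.50236503 -0.15416493  0.22623813] [ 0.47470863  0.15262607 -0.68294337]
103 [223.96116505 238.12621359]
107 [343.3364486  225.47663551]
tab centre [0.49002996 0.16676521 0.04610203]
```

View pics/s6.png

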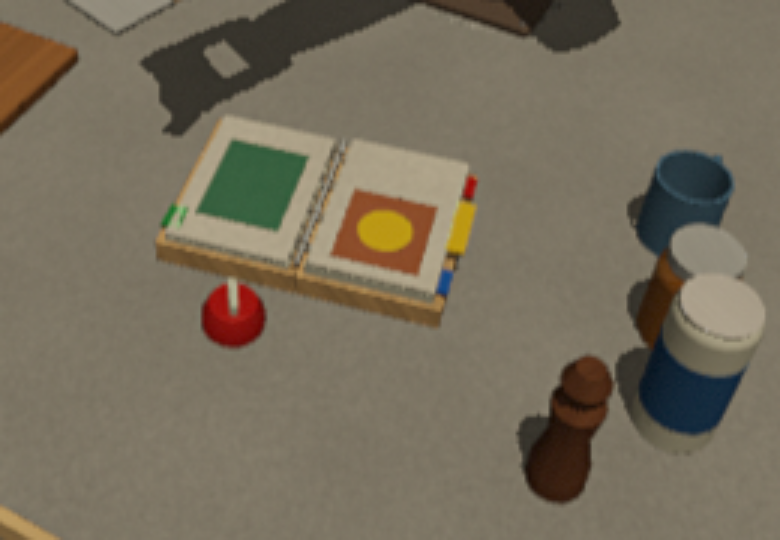

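The leaf lies flat on the left with its tab centre at z = 46 mm, the green leaf is flat on the right, and everything else is in place.

```bash
python3 -c "
from workcell import *
print(close_job())"
```

```text
the job is handed in; nothing more can be done
None
```

The top leaf now lies flat on the left-hand pages, and I handed the job in at about 10.6 s of the 43 s allowed. I pushed it up from beneath the yellow tab with the closed fingertips, carried it over the spine and pressed it down gently. I then raised the hand and moved it away.

- **Leaf:** the reaction was about 9 N when I pressed it onto the stop. After I withdrew, the tab centre triangulated to 46 mm above the counter, the spine's height, so the leaf is flat.
- **Everything else:** the last picture showed the green-tabbed leaf flat on the right. The timer, mug, jar, salt and mill stood where they were. The spoon was out of that picture and the scraper barely in it; I saw no contact with either.
- **Hand:** it was clear of the book, with measured force under 1 N.

No check failed. The only disagreement was the spine position, where the two cameras differed by about 9 mm along the spine, which did not affect the turn. The hand-in reports no verdict, so I can't confirm the score.

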